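Butt the walnut strip against the red flip stop for sawing

TASK

Set the walnut strip up for sawing to the red stop's length: flip the red stop down, then push the strip flat against the fence and along it until its left end gently butts against the red stop, without gaps. Only push the strip with your fingers, never pick it up; leave the blue stop folded up and everything else on the bench where it lies.

Things in the scene. Friction and masses are not known exactly. Their poses are not given: they have to be found in the camera images.
- board: fixed white crosscut board 500 (y) x 200 (x) x 18 mm, aluminium fence 60 mm high above the board and 25 mm thick along its back. Origin at bench height, in the plane of the fence's front face, at its saw slot; x points square into the fence (away from the robot), y along it to the left, z up. Board from x = -160 to 40, y = -260 to 240 mm. Turned up to 0.2 rad from run to run.
- strip: loose walnut strip, 40 (x) x 200 (y) x 22 mm high, about 0.13 kg, lying on the board in front of the fence and to the right of both stops, within 0.2 rad of parallel to the fence. Origin under its centre; own x points to the face that goes against the fence, own y to its left end
- strip_lead (a point): middle height of the strip's left rear edge (own x +20, y +100 mm): the corner that ends up where fence and red stop meet
- strip_trail (a point): middle height of the strip's right rear edge (own x +20, y -100 mm)
- stop_red: carriage of the red flip stop, clamped on the fence top; fixed in a run. Axes as the board's. Origin: on the fence's front face, at its top, in the plane of the arm's striking (-y) face. The arm is 18 mm thick, y = 0 to 18 mm; its hinge line is at x = -6, z = +10 mm. A black clamp knob stands 26 mm high at x = 13, y = 46 mm.
- stop_red_arm (a joint): hinge of the red arm, rad: 0 = hanging straight down in front of the fence (end stop), 3.14 = straight up, 3.55 = folded back, leaning away from the robot over the fence (end stop). The hinge line runs along the fence. It swings freely under its own weight (0.1 kg): pushed towards the robot past about 2.8 it falls to 0 by itself in about a second. Starts folded up.
- red_arm_end (a point): centre of the free end of the red painted arm, 66 mm from the hinge line (arm 26 mm wide, 18 mm thick along y). Folded up it stands above the fence, about 150 mm above the bench; down, it hangs in front of the fence 4 mm above the board.
- stop_blue: carriage of the blue flip stop, clamped on the fence top; fixed in a run. Axes as the board's. Origin: on the fence's front face, at its top, in the plane of the arm's striking (-y) face. The arm is 18 mm thick, y = 0 to 18 mm; its hinge line is at x = -6, z = +10 mm. A black clamp knob stands 26 mm high at x = 13, y = 46 mm.
- stop_blue_arm (a joint): hinge of the blue arm, rad: 0 = hanging straight down in front of the fence (end stop), 3.14 = straight up, 3.55 = folded back, leaning away from the robot over the fence (end stop). The hinge line runs along the fence. It swings freely under its own weight (0.1 kg): pushed towards the robot past about 2.8 it falls to 0 by itself in about a second. Starts folded up and must stay up. The strip passes below a folded stop; either stop can be the nearer.
- blue_arm_end (a point): centre of the free end of the blue painted arm, 66 mm from the hinge line (arm 26 mm wide, 18 mm thick along y). Folded up it stands above the fence, about 150 mm above the bench; down, it hangs in front of the fence 4 mm above the board.
- pencil: flat carpenter's pencil, orange, 14 x 130 x 7 mm, lying along the board's y axis on the front left part of the crosscut board; origin under its centre
- cut_piece: walnut piece already sawn, 40 x 90 x 22 mm, lying on the bench behind the fence; origin under its centre
- square: try square lying flat on the bench behind the fence: wooden stock 110 mm long and 16 mm high, steel blade 150 mm; origin under the stock's centre
- saw: back saw lying on its side to the left of the board, about 350 mm long, brass back and wooden handle, up to 25 mm high; origin near the handle
- file_pot: white pot of needle files, 80 mm across, pot 90 mm and files 155 mm high, behind and left of the board; origin under its centre
- oil_bottle: small amber oil bottle, 36 mm across, 102 mm high with its nozzle, on the right; origin under its centre
- hammer: hammer with brass head, 240 mm long, lying on the bench to the right of the board; origin under the middle of its length
Things that resemble listed ones, but are neither listed nor needed, are in the scene too. What is shaped like the strip but pink is not meant.

How it is judged (in metres and radians):
On the way, in this order (a step that is already met when the one before it is completed fails the run):
1. the red stop hangs fully down while the strip is still clear of it (value of joint stop_red_arm below 0.08 rad and y of strip_lead in the frame of stop_red below -0.008 m), for 0.1 s.
2. the strip lies flat against the fence with its left end against the red stop (value of joint stop_red_arm below 0.08 rad and x of strip_lead in the frame of board between -0.002 and 0.003 m and x of strip_trail in the frame of board between -0.002 and 0.003 m and y of strip_lead in the frame of stop_red between -0.002 and 0.003 m and height (world z) of strip between 0.015 and 0.021 m), for 0.2 s.
At the end, for the whole second after the job is handed in: The red arm is down (within 0.08 rad), the blue arm is up (above 3.2 rad); the strip rests on the board with both ends of its rear face within 2 mm of the fence and its left end within 2 mm of the red stop's striking face (all of step 2 and value of joint stop_blue_arm above 3.2 rad and linear speed of strip below 0.01 m/s); the robot touches nothing.
It fails at once if the strip is lifted more than 8 mm or tipped (height (world z) of strip above 0.026 m or angle between strip's own z axis and vertical above 0.2 rad).
It fails at once if the strip is rammed or squeezed against the red stop with more than 45 N (contact force between strip and stop_red above 45 N).
It fails at once if the blue stop is knocked down (value of joint stop_blue_arm below 2.8 rad).
It fails at once if a bystander is moved more than 25 mm (distance of any of pencil, cut_piece, square, saw, file_pot, oil_bottle, hammer from where it was at the start of the episode above 0.025 m).
It also fails if it takes over 54 s, if anything falls off the work surface, if the arm or the gripper's body presses on something with over 40 N, if the wrist force passes 120 N, or if a joint passes its speed limit or range.

ROBOT

A 6-joint arm with a two-finger parallel gripper is mounted at the origin on the work surface. World frame = base frame: x ahead of the robot, y to its left, z up, the work surface at z = 0. Lengths are in m, angles in degrees, forces in N, time in s.
With the tool pointing down it reaches from about 0.275 to 0.725 m from the base axis. Payload 5.6 kg.
Tool frame: the origin (TCP) lies on the centre line of the jaws, within the pads' length; the fingertips stand 22 mm ahead of it and the grasp point (between the pads) lies 3 mm ahead of it; z points along the fingers, y is the line along which they close (so a half turn about z gives the same grasp; the last joint's range is limited). The gripper opens to 85 mm and grips with 20 to 120 N. Pads are 22 mm wide; open, the fingers measure 114 mm over their backs; the gripper's body (76 mm by 85 mm) begins 54 mm behind the grasp point. The pads swing forward as they close: fully open they stand 13 mm farther back than shut.
Start: joints at [92.567, 14.616, 6.199, 0, -81.583, -16.306], TCP at [0.131, 0.534, 0.253] pointing down, gripper open.
Joint ranges: [-168.99, 168.99], [-69.2, 112.95], [-62.41, 85.93], [-164.36, 98.24], [-168.68, -3.75], [-174.98, 174.98]. Speed limits (degrees/s): [147.25, 147.25, 180, 180, 180, 180].

INTERFACE

Orientations are given as a 3x3 rotation matrix whose columns are the frame's x, y, z axes.
In Python, from station import robot gives the robot as it stands. Calls block until the motion is done:
- robot.reach(position, orientation): joint-space move of the TCP to a pose.
- robot.move_straight(position, speed=0.15, rot=None, threshold=None): straight line of the TCP; rot=None keeps the orientation; speed is the mean speed in m/s. With threshold (N) it stops when the force on the tool has changed by that much, and returns True; else False.
- robot.goto_joints(angles): joint-space move.
- robot.open_gripper() and robot.clamp(strength=None): open the fingers fully, or close them until they stop; strength is the grip in N (None keeps the last).
- robot.wait(seconds).
- robot.ik(position, orientation): joint angles nearest the present ones, or None.
- robot.camera(name): name is "scene" or "top" or "wrist"; returns the picture (420x560x3 uint8, blue, green, red); there is no depth.
- robot.get_calibration(name): a dict with "camera_matrix" (3x3 intrinsics, pixels), "extrinsics" (4x4, takes a point from camera to world coordinates). Camera axes: x right, y down, z forward; pixel columns grow to the right and rows downward; lengths in m; the calibration is good to about 2 mm. A picture is of the moment at which its call begins: read the wrist's pose just before it. get_calibration takes no time and is no camera call; for the wrist camera it gives the pose at the moment of the call.
A pose or a line that the arm cannot do raises robot.IKError and nothing moves.
- robot.hand_in(): hands the job in; it is judged then, once.
Trained networks look in the newest picture that a camera, given by its name, has taken for a name from the list of things; names that differ only in an ending like _2 or _b are one class to them, and where a whole thing is asked for, a point or a joint stands for the part that bears it (a point fixed in the world has none). Each returns a list of dicts, best first, with "p" (0 to 1); they miss things now and then, are a little off and sometimes report something else, mostly with a low value. They report only what shows in the picture. A call takes as long as a camera call. They do not tell look-alikes from the thing itself.
- robot.boxes_of(camera, thing): "point" ([x, y, z] in m, in the coordinates of the camera as it stood for that picture, good to about 4 mm: the middle of the surface that is visible of it).
- robot.regions_of(camera, thing): "region" (420x560 bool, what is visible of it).
- robot.pinpoint(camera, thing): "point" ([x, y, z] in m, in the coordinates of the camera as it stood for that picture, good to about 4 mm: a listed point, or the origin of a listed thing).
Readings, each from a call of its own:
- robot.current_time(): time.
- robot.current_joint_pos(): joint angles.
- robot.current_joint_velocities(): joint speeds.
- robot.current_tau(): joint torques, N m.
- robot.current_tool_pos(): TCP position.
- robot.current_tcp_rot(): TCP orientation.
- robot.current_wrist_force(): force on the tool from outside, world axes, zero at the start.
- robot.current_ft_torque(): the same for the moment, N m.
- robot.current_width(): opening from 0.0 (shut) to 1.0 (fully open).
- robot.current_finger_force(): force on a finger pad.
Only numpy, scipy, OpenCV 4.12 (cv2) and the standard library are available. Lean on these libraries where they do the work, as an engineer would, in place of code of your own. Each camera call takes 0.05 s, during which the arm holds its last target. There are 200 camera calls.

## Working session

There is one attempt and no reset: what is moved stays moved. The work goes in short steps, each a Python script; the robot and the scene stay as the last script left them, time stands still between calls to the robot, and variables do not carry over. Pictures are saved under pics/ and viewed, at most 10 in all, crops included, and the job is handed in when it is done.

```bash
mkdir -p pics; ls; cat > h.py <<'E'
import numpy as np, cv2
from station import robot
def w(cam,p):
    E=np.array(robot.get_calibration(cam)["extrinsics"]); return (E@np.r_[p,1])[:3]
def px(cam,P):
    c=robot.get_calibration(cam);E=np.linalg.inv(np.array(c["extrinsics"]));q=np.array(c["camera_matrix"])@(E@np.r_[P,1])[:3];return q[:2]/q[2]
E
python3 - <<'E'
from h import *
for c in ("scene","top"):
    cv2.imwrite(f"pics/{c}0.png",robot.camera(c))
    print(c,np.round(np.array(robot.get_calibration(c)["extrinsics"])[:3,3],3))
    for t in ("board","strip","strip_lead","strip_trail","stop_red","red_arm_end","stop_blue","blue_arm_end"):
        for r in robot.pinpoint(c,t)[:3]:
            P=w(c,r["point"]); print(t,round(r["p"],2),np.round(P,3),np.round(px(c,P)))
print(robot.current_time())
print(np.round(robot.current_tcp_rot(),2))
E
```

```text
pics
scene [ 1.276 -0.052  0.869]
board 0.86 [ 0.553 -0.02  -0.003] [273. 245.]
board 0.21 [0.551 0.054 0.079] [299. 223.]
strip 0.93 [ 0.498 -0.097  0.02 ] [245. 227.]
strip 0.64 [ 0.244 -0.336 -0.001] [172. 179.]
strip_lead 0.98 [0.526 0.003 0.027] [280. 230.]
strip_lead 0.82 [ 0.277 -0.234  0.012] [201. 181.]
strip_trail 0.65 [ 0.516 -0.2    0.03 ] [208. 231.]
strip_trail 0.63 [ 0.253 -0.437  0.011] [140. 180.]
stop_red 0.56 [0.538 0.142 0.078] [331. 218.]
red_arm_end 0.7 [0.57  0.156 0.146] [341. 208.]
stop_blue 0.78 [0.55  0.055 0.079] [300. 223.]
blue_arm_end 0.68 [0.578 0.069 0.142] [307. 214.]
blue_arm_end 0.59 [0.529 0.005 0.03 ] [281. 230.]
blue_arm_end 0.32 [ 0.55  -0.017 -0.004] [274. 244.]
top [ 0.284 -0.024  1.351]
board 0.87 [ 0.554 -0.013  0.002] [286. 191.]
strip 0.74 [ 0.501 -0.098  0.016] [313. 205.]
strip 0.69 [ 0.248 -0.338  0.001] [389. 281.]
strip_lead 0.97 [ 0.271 -0.235  0.011] [357. 274.]
strip_lead 0.61 [ 0.527 -0.     0.029] [283. 197.]
strip_lead 0.29 [ 0.77   0.106 -0.002] [250. 131.]
strip_trail 0.8 [ 0.256 -0.435  0.007] [420. 278.]
strip_trail 0.73 [ 0.516 -0.202  0.029] [344. 199.]
stop_red 0.62 [0.543 0.144 0.077] [237. 191.]
red_arm_end 0.69 [0.568 0.153 0.142] [231. 178.]
stop_blue 0.68 [0.551 0.055 0.078] [265. 187.]
blue_arm_end 0.54 [0.576 0.067 0.144] [259. 175.]
0.9
[[ 0.97 -0.24 -0.  ]
 [-0.24 -0.97 -0.  ]
 [-0.    0.   -1.  ]]
```

```bash
python3 - <<'E'
import cv2
a=cv2.imread("pics/scene0.png");b=cv2.imread("pics/top0.png")
cv2.imwrite("pics/s1.png",cv2.resize(a[150:330,100:460],None,fx=2.2,fy=2.2,interpolation=3))
cv2.imwrite("pics/t1.png",cv2.resize(b[90:320,150:450],None,fx=2.6,fy=2.6,interpolation=3))
E
```

```text
(no output)
```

View pics/s1.png

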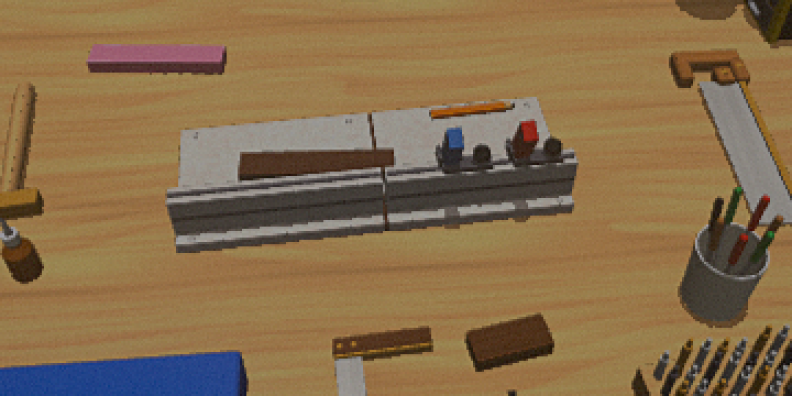

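View pics/t1.png

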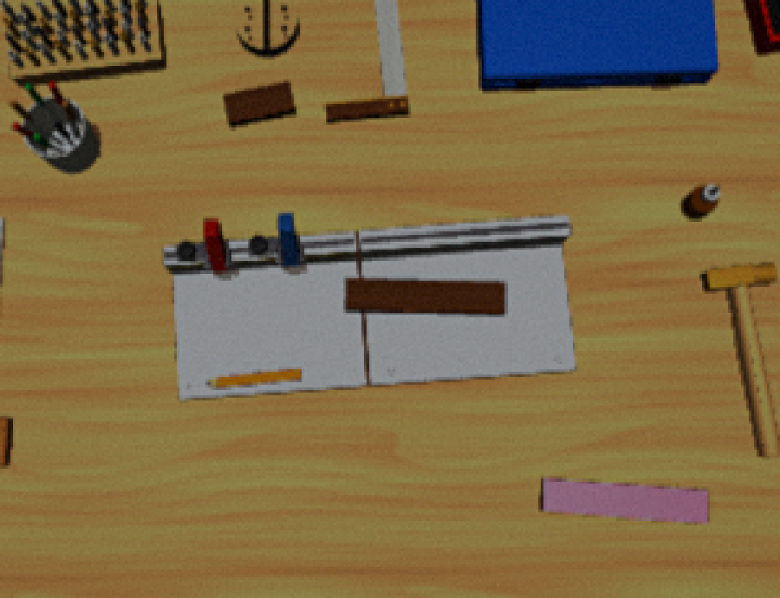

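The walnut strip is brown on the board (top-crop 425,297). The lookalike at (625,500) is pink, and the brown piece at (260,103) lies behind the fence, so neither is the strip. The red stop is the left one (213,245) and the blue one (288,240) is nearer. Next I get the yaw from the board edges and flip the red arm from behind.

```bash
cat >> h.py <<'E'
def ray(cam,u,v,z):
    c=robot.get_calibration(cam);E=np.array(c["extrinsics"]);d=E[:3,:3]@np.linalg.inv(np.array(c["camera_matrix"]))@[u,v,1];o=E[:3,3];return o+d*(z-o[2])/d[2]
TH=0.0
import json,os
if os.path.exists("b.json"): TH,RED=json.load(open("b.json"))
def setup():
    x=np.array([np.cos(TH),np.sin(TH),0]);y=np.array([-np.sin(TH),np.cos(TH),0])
    return x,y
# tool rot: closing axis (tool y) along -board y, tool x along board x, z down
def R(): 
    x,y=setup(); return np.c_[x,-y,[0,0,-1]]
def P(bx,by,ztip): # board-aligned coords relative to red stop origin; fingertip height (shut)
    x,y=setup(); return np.array([RED[0],RED[1],0])+bx*x+by*y+np.array([0,0,ztip+.022])
E
python3 - <<'E'
import h; from h import *
im=cv2.imread("pics/top0.png")
q=lambda u,v,z:ray("top",u/2.6+150,v/2.6+90,z)
for n,a,b,z in (("front",(181,399),(575,371),.018),("fencefront",(176,270),(569,243),.018),("strip rear",(347,279),(505,283),.04),("pencil",(215,388),(300,376),.025)):
    A,B=q(*a,z),q(*b,z);d=A-B;print(n,np.round(A,3),np.round(B,3),"yaw",round(np.arctan2(-d[0],d[1]),3))
robot.clamp(20)
th=0.078; json.dump((th,[0.5405,0.143]),open("b.json","w"))
h.TH=th;h.RED=[.5405,.143]
robot.reach(P(.085,.009,.20),R())
robot.move_straight(P(.085,.009,.125),.15)
t=robot.move_straight(P(-.012,.009,.125),.08,threshold=15)
print(t,robot.current_wrist_force(),robot.current_time())
robot.move_straight(P(-.012,.009,.20),.15)
robot.reach(P(-.20,-.15,.2),R())
for c in("scene","top"):
    cv2.imwrite(f"pics/{c}2.png",robot.camera(c))
    for n in ("red_arm_end","blue_arm_end","strip_lead","strip_trail","stop_red"):
        for r in robot.pinpoint(c,n)[:2]: print(c,n,round(r["p"],2),np.round(w(c,r["point"]),3))
a=cv2.imread("pics/scene2.png");cv2.imwrite("pics/s2.png",cv2.resize(a[150:330,100:460],None,fx=2.2,fy=2.2,interpolation=3))
print(robot.current_time())
E
```

```text
front [0.38  0.209 0.018] [ 0.404 -0.285  0.018] yaw 0.048
fencefront [0.546 0.216 0.018] [ 0.568 -0.287  0.018] yaw 0.044
strip rear [ 0.524 -0.003  0.04 ] [ 0.514 -0.2    0.04 ] yaw -0.051
pencil [0.393 0.165 0.025] [0.405 0.058 0.025] yaw 0.117
False [-0.40536703 -0.01656032 -0.20575465] 5.9
scene red_arm_end 0.55 [ 0.612 -0.452 -0.001]
scene blue_arm_end 0.54 [0.577 0.069 0.14 ]
scene strip_lead 0.97 [0.528 0.006 0.028]
scene strip_lead 0.7 [0.574 0.07  0.142]
scene strip_trail 0.86 [ 0.255 -0.437  0.009]
scene strip_trail 0.65 [ 0.518 -0.202  0.031]
scene stop_red 0.7 [0.541 0.143 0.074]
top red_arm_end 0.59 [0.528 0.15  0.02 ]
top blue_arm_end 0.67 [0.576 0.069 0.143]
top strip_lead 0.9 [ 0.274 -0.237  0.011]
top strip_lead 0.76 [0.528 0.004 0.027]
top strip_trail 0.81 [ 0.257 -0.437  0.01 ]
top strip_trail 0.71 [ 0.518 -0.198  0.029]
top stop_red 0.52 [0.543 0.146 0.08 ]
8.1167
```

View pics/s2.png

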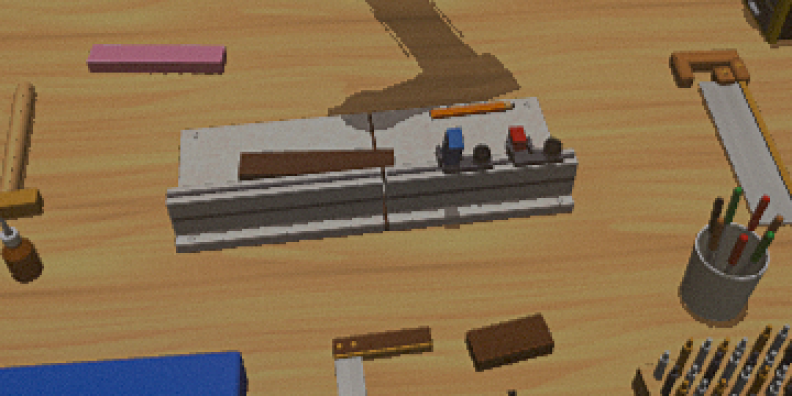

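Red is down (517,137) and blue is still up (453,145). Next I push the strip's middle against the fence with closed fingers.

```bash
python3 - <<'E'
import h; from h import *
h.TH=.05;h.RED=[.545,.143];json.dump((h.TH,h.RED),open("b.json","w"))
robot.move_straight(P(-.12,-.25,.12),.2,rot=R())
robot.move_straight(P(-.12,-.25,.025),.15)
print(robot.current_wrist_force())
t=robot.move_straight(P(-.03,-.25,.025),.04,threshold=6)
x,y=setup();p=robot.current_tool_pos();d=np.array(p)-P(0,0,0)
print(t,"bx",d@x,"by",d@y,robot.current_wrist_force())
robot.move_straight(P(-.12,-.25,.025),.15)
robot.camera("top");robot.camera("scene")
for c in("scene","top"):
    for n in ("strip_lead","strip_trail"):
        for r in robot.pinpoint(c,n)[:2]: print(c,n,round(r["p"],2),np.round(w(c,r["point"]),3))
cv2.imwrite("pics/w3.png",robot.camera("wrist"))
print(robot.current_time())
E
```

```text
[0.08149217 0.3075908  1.37420839]
True bx -0.05039951120540483 by -0.24982887665560607 [0.47675368 1.08021447 0.47227922]
scene strip_lead 0.77 [ 0.274 -0.236  0.012]
scene strip_lead 0.54 [0.554 0.01  0.028]
scene strip_trail 0.61 [ 0.257 -0.438  0.011]
top strip_lead 0.8 [ 0.274 -0.235  0.009]
top strip_lead 0.53 [0.552 0.01  0.028]
top strip_trail 0.97 [ 0.254 -0.437  0.008]
12.3333
```

View pics/w3.png

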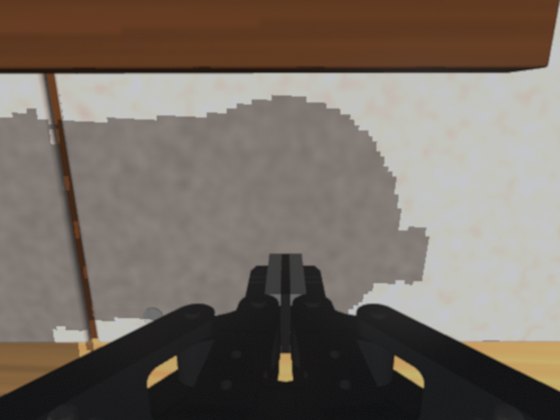

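The strip's front edge lies parallel to the tool axis in the wrist view (row 70), so it is flush and the yaw of 0.05 holds. Next I push it along the fence from its right end, then press it gently to the fence again.

```bash
python3 - <<'E'
import h; from h import *
x,y=setup()
def st(m,t): d=np.array(robot.current_tool_pos())-P(0,0,0);print(m,t,np.round([d@x,d@y],4),np.round(robot.current_wrist_force(),1),round(robot.current_time(),1))
robot.move_straight(P(-.12,-.39,.025),.2)
robot.move_straight(P(-.022,-.39,.025),.15)
t=robot.move_straight(P(-.022,-.24,.025),.06,threshold=10);st("run",t)
if not t:
    t=robot.move_straight(P(-.022,-.195,.025),.02,threshold=6);st("butt",t)
robot.move_straight(P(-.022,-.26,.025),.1)
robot.move_straight(P(-.11,-.26,.025),.2)
robot.move_straight(P(-.11,-.15,.028),.2)
t=robot.move_straight(P(-.03,-.15,.028),.04,threshold=8);st("press",t)
robot.move_straight(P(-.11,-.15,.028),.15)
cv2.imwrite("pics/w4.png",robot.camera("wrist"))
for c in("scene","top"):
    cv2.imwrite(f"pics/{c}4.png",robot.camera(c))
    for n in ("strip_lead","strip_trail","stop_red"):
        for r in robot.pinpoint(c,n)[:2]: print(c,n,round(r["p"],2),np.round(w(c,r["point"]),3))
E
```

```text
run False [-0.0221 -0.2401] [-1.9 -1.8  0.1] 16.6
butt True [-0.0224 -0.2105] [-0.  -2.7  2.8] 18.1
press True [-0.0503 -0.1502] [0.5 0.6 0.5] 21.4
scene strip_lead 0.89 [ 0.28  -0.234  0.013]
scene strip_trail 0.56 [ 0.556 -0.055  0.029]
scene strip_trail 0.55 [ 0.255 -0.434  0.01 ]
scene stop_red 0.7 [0.542 0.144 0.078]
top strip_lead 0.67 [ 0.273 -0.236  0.012]
top strip_lead 0.53 [0.547 0.145 0.026]
top stop_red 0.67 [0.545 0.143 0.077]
```

View pics/w4.png

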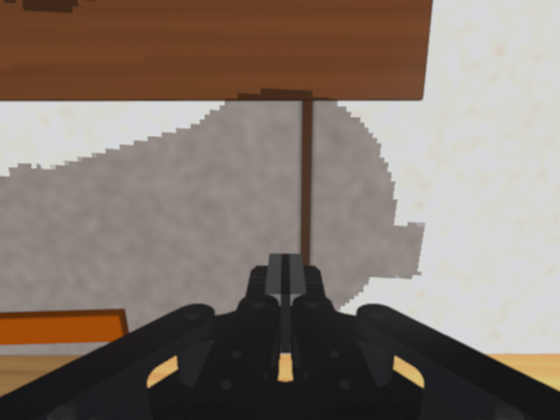

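The strip lies parallel with its right end at (425,100). I check both ends from near.

```bash
python3 - <<'E'
from h import *
robot.move_straight(P(-.11,-.15,.10),.2)
robot.move_straight(P(-.09,-.03,.10),.2)
a=robot.camera("wrist")
print([(round(r["p"],2),np.round(w("wrist",r["point"]),4)) for n in("strip_lead","stop_red") for r in robot.pinpoint("wrist",n)[:1]])
robot.move_straight(P(-.06,-.19,.10),.2)
b=robot.camera("wrist")
print([(round(r["p"],2),np.round(w("wrist",r["point"]),4)) for n in("strip_trail",) for r in robot.pinpoint("wrist",n)[:1]])
cv2.imwrite("pics/a5.png",a);cv2.imwrite("pics/b5.png",b);print(robot.current_time())
E
```

```text
[(0.72, array([0.5456, 0.149 , 0.0281])), (0.76, array([0.5487, 0.1441, 0.0808]))]
[(0.77, array([ 0.5586, -0.0529,  0.0285]))]
24.8667
```

View pics/a5.png

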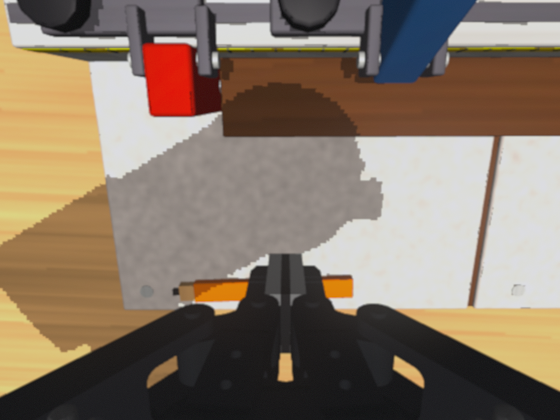

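View pics/b5.png

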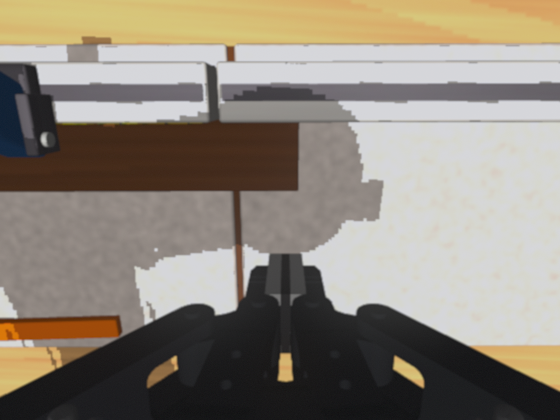

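The strip's left end meets the red arm's side (222,110), and its rear edge meets the fence with no visible gap (298,122). I repeat a slow butt and press to close any rebound, then hand in.

```bash
python3 - <<'E'
from h import *
x,y=setup()
def st(m,t): d=np.array(robot.current_tool_pos())-P(0,0,0);print(m,t,np.round([d@x,d@y],4),np.round(robot.current_wrist_force(),1),round(robot.current_time(),1))
robot.move_straight(P(-.06,-.28,.10),.2)
robot.move_straight(P(-.02,-.25,.026),.15)
robot.move_straight(P(-.02,-.218,.026),.1)
t=robot.move_straight(P(-.02,-.2,.026),.01,threshold=6);st("butt",t)
robot.move_straight(P(-.02,-.26,.026),.05)
robot.move_straight(P(-.10,-.26,.026),.2)
robot.move_straight(P(-.10,-.16,.028),.2)
robot.move_straight(P(-.06,-.16,.028),.15)
t=robot.move_straight(P(-.03,-.16,.028),.02,threshold=6);st("press",t)
robot.move_straight(P(-.10,-.16,.028),.1)
robot.move_straight(P(-.10,-.16,.12),.2)
robot.move_straight(P(-.06,-.03,.10),.2)
a=robot.camera("wrist")
cv2.imwrite("pics/a6.png",cv2.resize(a[0:210,80:380],None,fx=2.6,fy=2.6,interpolation=2));print(robot.current_time())
E
```

```text
butt True [-0.0204 -0.2105] [ 0.1 -1.3 -0.1] 27.6
press True [-0.0504 -0.1601] [ 0.1  0.3 -0.4] 31.1
33.2667
```

View pics/a6.png

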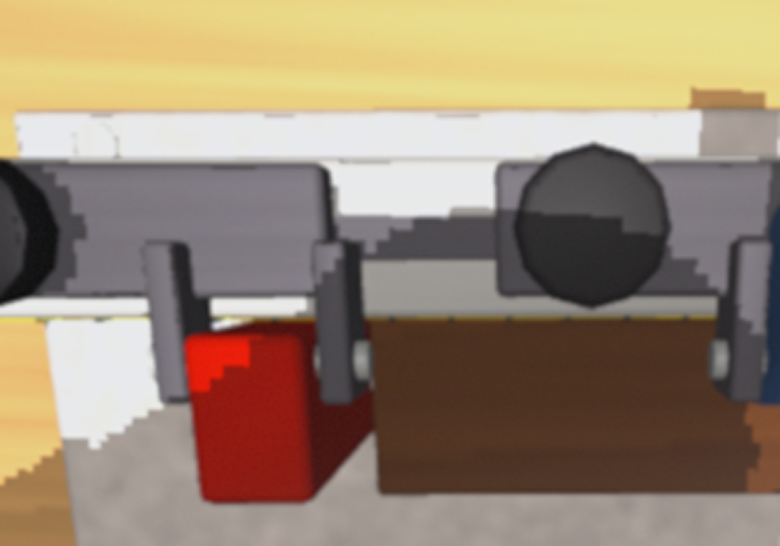

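The slow butt stopped at the same place (-0.2105). The strip's end touches the red arm (375,400) and its rear edge lies along the fence (row 318).

```bash
python3 - <<'E'
from station import robot
print(robot.hand_in())
E
```

```text
the job is handed in; nothing more can be done
None
```

I handed the job in at about 33 s: the red stop is down, the blue stop is still folded up, and the strip sits against the fence and butts the red stop with no visible gap; the hand-in returned no verdict.

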